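# Weigh the rack of poker chips on the trip balance

## Task

Weigh the rack of poker chips that stands on the balance: take the two nested iron weights (small one on top of the large one) one at a time, the small one first, and set both down gently on the empty plate. Then push the rider along its bar until the beam, left to swing free, comes to rest with the pointer in the green band. Leave the chips on their plate and everything else where it is.

Things in the scene. Friction and masses are not known exactly. Their poses are not given: they have to be found in the camera images.
- balance: two-plate trip balance, fixed to the table; grey base 150 (x) by 340 (y) mm. Origin at table level under its centre; x points away from the robot, y to the chip side (robot's left). Plate centres at y = +125 (chips) and -125 mm (empty). Rider bar along y at x = -100 mm, on the robot's side, mid-height 100 mm. At the origin a white two-sided dial, 76 mm wide, and a red needle reaching 240 mm up
- beam (a joint): tilt (rad) of beam, rider bar and needle about the balance's x axis, 100 mm above the table: 0 level, + with the chip side down, stops at +-0.15; green band of the dial +-0.035. Starts at +0.15. Settles in about 3 s. Off its stops it rests 0.0061 rad from level per gram of difference (the stops come at 25 g)
- rider (a joint): place of the rider on its bar (m): 0 at the chip end (balance y = +75 mm), 0.15 at the other end (y = -75 mm). Each mm towards the empty plate's side (-y) adds 1.33 g to that side, 200 g in all. Starts within 25 mm of 0. Slides stiffly (1.2 N) and stays where it is left. With both weights on the plate, balance comes between 0.04 and 0.14
- rider_top (a point): centre of the rider's red top. The rider, a brass block 26 mm (balance x) by 24 mm (along the bar) by 66 mm high, straddles the steel bar (8 mm deep, 16 mm high, 215 mm long) and tilts with it; its upper 25 mm stand clear above the bar, where a finger can push it along from either side
- left_plate (a point): centre of the top face of the plate with the chips: steel, round, 150 mm diameter. Plates stay level and move straight up and down, 19 mm either way from 125 mm above the table; where on a plate a load stands makes no difference
- right_plate (a point): centre of the top face of the empty plate, 150 mm diameter, flat, no rim; at the start it stands 19 mm above its level height, 144 mm above the table
- chip_rack: clear rack with rows of poker chips, 80 x 204 x 42 mm, about 0.76 to 0.88 kg (its weight is not known), long side along the balance's y; origin under its centre. It stands on the left plate
- weight_500: large iron weight, 500 g: black disc 62 mm diameter, 26 mm high, standing on a foot 52 mm wide and 3 mm high; a recess 39 mm wide and 4.5 mm deep in its top. Origin at the centre of its underside. The small weight is nested in its top
- weight_200: small iron weight, 200 g: black disc 46 mm diameter, 21 mm high, with a foot 32 mm wide and 3 mm high that sits loosely in the large one's recess (its disc rests on the rim, 26 mm above the table; its top is 44 mm above the table). Origin at the centre of its underside
- weight_1000: black 1 kg iron weight, 78 mm diameter, 32 mm high; not needed, leave it
- dice_cup: black dice cup, 80 mm wide, 95 mm high; leave it
- card_box: red card box 64 x 90 x 20 mm; leave it
- card_box2: blue card box 64 x 90 x 20 mm; leave it
- tumbler: glass tumbler 76 mm wide, 98 mm high; leave it
- chalk: blue chalk cube, 22 mm; leave it
- chip_stack: stack of red and white chips, 39 mm wide, 31 mm high; leave it
There are look-alikes about, which are no part of the job. What is shaped like the weight_500 but purple is not meant.

How it is judged:
By the outcome, as a careful person would: the job done as asked, in the order asked, and still so for the second after the job is handed in, with the robot touching nothing.
It also fails if it takes over 72 s, if anything falls off the work surface, if the arm or the gripper's body presses on something with over 40 N, if the wrist force passes 120 N, or if a joint passes its speed limit or range.

## Robot

A 6-joint arm with a two-finger parallel gripper is mounted at the origin on the work surface. World frame = base frame: x ahead of the robot, y to its left, z up, the work surface at z = 0. Lengths are in mm, angles in rad, forces in N, time in s.
With the tool pointing down it reaches from about 350 to 975 mm from the base axis. Payload 7.1 kg.
Tool frame: the origin (TCP) lies midway between the tips of the shut fingers; the grasp point (between the pads) lies 19 mm behind it (ctrl.grip_depth is the distance from the TCP to the grasp point, in mm); z points along the fingers, y is the line along which they close (so a half turn about z gives the same grasp; the last joint's range is limited). The gripper opens to 88 mm and grips with 3 to 60 N. Pads are 20 mm wide; open, the fingers measure 115 mm over their backs; the gripper's body (75 mm by 178 mm) begins 61 mm behind the grasp point.
Start: joints at [1.265, 0.423, 1.63, -0, 1.089, -0.019], TCP at [176.771, 599.464, 222.675] pointing down, gripper open.
Joint ranges: [-3, 3], [-0.9, 2.11], [0.09, 2.58], [-1.31, 4.45], [0.11, 2.69], [-2.54, 2.54]. Speed limits (rad/s): [2.39, 2.39, 3.01, 3.14, 3.14, 3.14].

## Interface

Orientations are given as a rotation vector (axis times angle).
In Python, from workcell import get_obs, vision, ctrl gives the robot as it stands.
- The arm moves only by the tool step_arm, never from a script. Its argument "plan" is a list of rows, each a list of 7 numbers: the opening, from -1 (shut) to 1 (fully open), then the shift along the tool's x, y, z as a fraction of full scale, then the turn, a rotation vector about the tool's x, y, z as a fraction of full scale. In form: [[fingers, dx, dy, dz, wx, wy, wz], ...]. A call has 1 to 20 rows; each row shifts and turns the commanded pose from where the row before left it, along the tool's axes as they then stand; what a row does not reach is not made up. Full scale, the value 1, is 50 mm for a shift and 0.12 rad for a turn. A row lasts 1/8 s, in which the tool goes at most 62.5 mm and 10.7 degrees, less where a joint would pass 70% of its speed; a pose out of reach is approached as far as the arm can. A call with a number of a shift or a turn outside -1 to 1 is refused whole. A call with a gripper value outside its range is refused whole. The fingers move at their own pace and stop on an object; the grip force is fixed at half the most. Time passes only in rows, so rows that do not move let the fingers close. It gives the time, the measured TCP pose, the force, the opening and the grip force at its end, in the units of the state.
- get_obs(): the state, without advancing time (a new reading comes with each control period).
- vision.get_image(name): name is "scene" or "top"; returns a dict with "pixels" (400x640x3 uint8, red, green, blue), "depth" (400x640 float32, mm along the optical axis (not along the pixel's ray), 0 where there is no reading), "fx", "fy", "cx", "cy" (pixels), "T" (4x4, takes a point from camera to world coordinates). Camera axes: x right, y down, z forward; pixel columns grow to the right and rows downward; lengths in mm; the calibration is good to about 2 mm. A picture is of the moment at which its call begins.
- ctrl.close_job(): hands the job in; it is judged then, once.
The state is a dict: "t": time; "qpos": joint angles; "qvel": joint speeds; "joint_torque": joint torques, N m; "ee_pos": TCP position; "orientation": TCP orientation; "ft_force": force on the tool from outside, world axes, zero at the start; "moment": the same for the moment, N m; "width": finger opening in mm; "grasp_force": force on a finger pad.
Only numpy, scipy, OpenCV 4.12 (cv2) and the standard library are available. Lean on these libraries where they do the work, as an engineer would, in place of code of your own. Each camera call takes 0.05 s, during which the arm holds its last target. There are 200 camera calls.

## Working session

There is one attempt and no reset: what is moved stays moved. The work goes in short steps, Python scripts to look and compute and a tool call to move; the robot and the scene stay as the last step left them, time stands still between calls to the robot, and variables do not carry over. Pictures are saved under pics/ and viewed, at most 10 in all, crops included, and the job is handed in when it is done.

Besides the shell and the picture viewer there is one more tool, called after ">>>" in YAML: its name, and indented under it one key for each argument. step_arm: Moves the arm, as the interface text tells. Its arguments: {"type":"object","properties":{"plan":{"type":"array","items":{"type":"array","items":{"type":"number","minimum":-1,"maximum":1}}}},"required":["plan"]}

```bash
mkdir -p pics; cat > h.py <<'E'
import numpy as np, cv2
from workcell import get_obs, vision, ctrl
def world(im):
    d=im["depth"]; v,u=np.mgrid[0:d.shape[0],0:d.shape[1]]
    P=np.stack([(u-im["cx"])/im["fx"]*d,(v-im["cy"])/im["fy"]*d,d],-1)
    return P@im["T"][:3,:3].T+im["T"][:3,3]
def save(im,n): cv2.imwrite(f"pics/{n}.png",im["pixels"][...,::-1])
E
python3 - <<'E'
from h import *
for n in("top","scene"):
    im=vision.get_image(n); save(im,n+"0"); np.savez(n+"0.npz",**im); print(n,im["T"].round(3).tolist(),im["fx"])
print(get_obs())
E
```

```text
top [[0.019, -0.992, 0.123, 402.228], [-1.0, -0.019, -0.0, 34.231], [0.003, -0.123, -0.992, 1315.409], [0.0, 0.0, 0.0, 1.0]] 486.860183353368
scene [[-0.581, 0.431, -0.69, 1338.959], [0.814, 0.309, -0.493, 583.568], [0.0, -0.848, -0.53, 695.555], [0.0, 0.0, 0.0, 1.0]] 404.53646474616517
{'t': 0.1, 'qpos': array([ 1.26505875e+00,  4.23765647e-01,  1.63062416e+00, -7.34612879e-06,
        1.08857057e+00, -1.89972245e-02]), 'qvel': array([-0.00026703, -0.00134543, -0.00163786,  0.00015256, -0.00042293,
       -0.00035138]), 'joint_torque': array([ 3.95701682e-04, -5.45614851e+01, -2.74325269e+01,  6.45617838e-02,
        1.88112224e-02, -1.15993495e-05]), 'ee_pos': array([176.5908591 , 599.008299  , 221.97449776]), 'orientation': array([-4.48833166e-01, -3.10914777e+00,  2.12166121e-03]), 'ft_force': array([0.69576261, 0.15144672, 0.06939194]), 'moment': array([-0.02102888, -0.00577803,  0.00495501]), 'grasp_force': 0.0, 'width': 87.83915611988539}
```

View pics/top0.png

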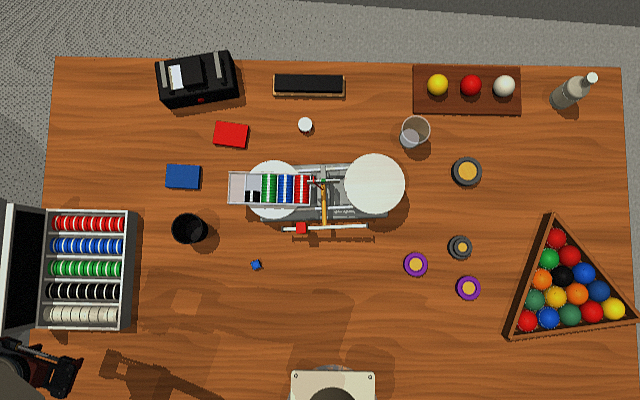

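View pics/scene0.png

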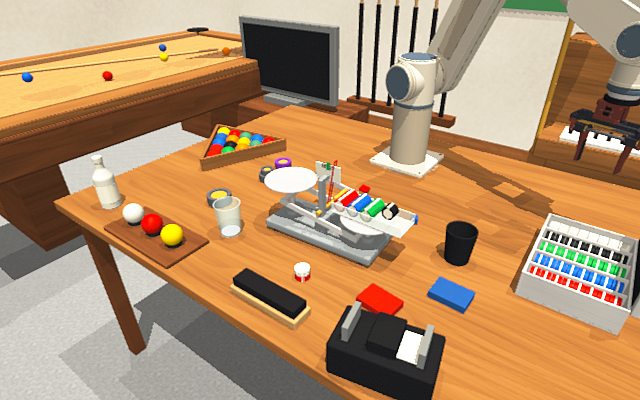

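The top view shows the nested black weights at (460,247), the empty plate at (375,183), the red rider top at (301,228), its bar from (285,229) to (367,226), and purple decoys at (416,264) and (468,288). The scene view shows the same layout, with the tumbler behind the empty plate.

```bash
python3 - <<'E'
from h import *
im=dict(np.load("top0.npz")); P=world(im); px=im["pixels"].astype(int)
hsv=cv2.cvtColor(im["pixels"],cv2.COLOR_RGB2HSV)
# plate: height 144, whitish
def box(u0,u1,v0,v1):
    m=np.zeros(px.shape[:2],bool); m[v0:v1,u0:u1]=1; return m
m=box(335,415,145,225)&(P[...,2]>130)&(P[...,2]<156)&(hsv[...,1]<60)&(hsv[...,2]>150)
n,l,s,c=cv2.connectedComponentsWithStats(m.astype(np.uint8)); k=1+s[1:,4].argmax(); q=P[l==k]
(e,r)=cv2.minEnclosingCircle(q[:,:2].astype(np.float32)); print("plate",e,r,np.median(q[:,2]),len(q),q.mean(0))
# weights
for nm,w in(("nest",box(440,480,230,265)),("1kg",box(445,490,150,195)),("p1",box(400,432,248,280))):
    for lo,hi in((8,23),(23,36),(36,52)):
        a=w&(P[...,2]>lo)&(P[...,2]<hi)
        if a.sum()>5:
            e,r=cv2.minEnclosingCircle(P[a][:,:2].astype(np.float32)); print(nm,lo,hi,a.sum(),np.round(e),round(r,1),np.median(P[a],0).round(1))
# rider
a=box(285,318,215,240)&(hsv[...,1]>170)&((hsv[...,0]<8)|(hsv[...,0]>172))&(hsv[...,2]>120)
q=P[a]; print("rider",a.sum(),np.median(q,0),q.min(0),q.max(0), np.argwhere(a).mean(0))
# bar
a=box(280,372,220,236)&(P[...,2]>85)&(P[...,2]<150)&(hsv[...,1]<60)
q=P[a]; print("bar",a.sum(),q.min(0),q.max(0)); print(np.polyfit(q[:,1],q[:,0],1),np.polyfit(q[:,1],q[:,2],1))
for u in range(283,372,8):
    b=a&box(u,u+4,0,400)
    if b.any(): print(u,P[b].mean(0).round(1))
o=cv2.resize(im["pixels"][140:300,220:490],None,fx=2.9,fy=2.9,interpolation=cv2.INTER_CUBIC); cv2.imwrite("pics/crop.png",o[...,::-1])
E
```

```text
plate (580.1402587890625, -91.0461196899414) 74.61229705810547 144.4876893553103 2887 [579.14276704 -90.86501182 144.52345554]
nest 8 23 62 [ 433. -333.] 31.5 [ 428.3 -313.3   20. ]
nest 23 36 154 [ 433. -331.] 30.8 [ 433.4 -320.4   26.2]
nest 36 52 247 [ 433. -332.] 23.6 [ 433.2 -331.5   42.1]
1kg 8 23 66 [ 633. -346.] 35.5 [ 624.8 -324.6   18.6]
1kg 23 36 627 [ 636. -352.] 39.2 [ 635.8 -352.5   29.6]
1kg 36 52 21 [ 637. -351.] 36.1 [ 649.9 -349.2   36.8]
p1 8 23 183 [ 383. -209.] 36.6 [ 386.9 -213.3   21.1]
p1 23 36 275 [ 385. -214.] 30.9 [ 385.2 -212.4   25.7]
rider 116 [468.02070654  87.11797684 123.69061022] [402.22825736  34.23078288  -3.6194869 ] [ 482.69163843  103.17944474 1315.40947463] [227.40517241 300.37068966]
bar 244 [461.08702109 -76.32807315  86.63330618] [482.79582337 136.63564137 129.88357813]
[-5.15910292e-02  4.74464701e+02] [ -0.16273563 112.13750332]
283 [468.4 128.   91.7]
291 [469.  107.5  94.8]
307 [470.8  66.1  99.5]
315 [472.2  47.3 103.9]
323 [472.4  27.5 107.4]
331 [474.1   8.  110.2]
339 [475.2 -11.9 114.3]
347 [475.4 -31.5 117.1]
355 [477.7 -50.7 120. ]
363 [478.5 -70.4 124.8]
```

View pics/crop.png

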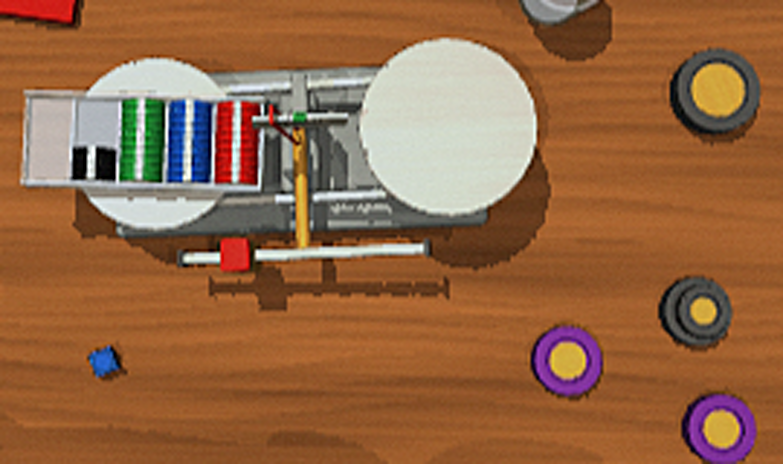

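>>> step_arm:
  plan:
    - [0.6,0,0,0,0,0,0.934]
    - [0.6,0,0,0,0,0,0.934]
    - [0.6,0,0,0,0,0,0.934]
    - [0.6,0,0,0,0,0,0.934]
    - [0.6,0,0,0,0,0,0.934]
    - [0.6,0,0,0,0,0,0.934]
    - [0.6,0,0,0,0,0,0.934]
    - [0.6,0,0,0,0,0,0.934]
    - [0.6,0,0,0,0,0,0.934]
    - [0.6,0,0,0,0,0,0.934]
    - [0.6,0,0,0,0,0,0.934]

```text
t: 1.48
ee_pos: [176.7, 599.1, 222.2]
orientation: [2.168, 2.273, -0.001]
ft_force: [0.1, 0.2, 0.8]
width: 70.3
grasp_force: 0.0
```

```bash
cat >> h.py <<'E'
from scipy.spatial.transform import Rotation as Ro
def shift(target,o=None):
    "tool-frame shift in mm from the present TCP to a world target"
    o=o or get_obs(); R=Ro.from_rotvec(o["orientation"]).as_matrix()
    return (R.T@(np.array(target)-o["ee_pos"])).round(1), R.round(3).tolist()
YB=np.array([-.0515,.9987,0]); XB=np.array([.9987,.0515,0]); O=np.array([573.6,33.8,0])
def B(x,y,z): return O+XB*x+YB*y+[0,0,z]
E
python3 - <<'E'
from h import *
print(shift([433,-332,110]),get_obs()["t"],get_obs()["ee_pos"])
E
```

```text
(array([-942.1,  211.9,  113. ]), [[-0.047, 0.999, -0.0], [0.999, 0.047, -0.001], [-0.001, -0.0, -1.0]]) 1.475 [176.67990976 599.13513952 222.19632353]
```

>>> step_arm:
  plan:
    - [0.6,-0.95,0.386,0,0,0,0]
    - [0.6,-0.95,0.386,0,0,0,0]
    - [0.6,-0.95,0.386,0,0,0,0]
    - [0.6,-0.95,0.386,0,0,0,0]
    - [0.6,-0.95,0.386,0,0,0,0]
    - [0.6,-0.95,0.386,0,0,0,0]
    - [0.6,-0.95,0.386,0,0,0,0]
    - [0.6,-0.95,0.386,0,0,0,0]
    - [0.6,-0.95,0.386,0,0,0,0]
    - [0.6,-0.95,0.386,0,0,0,0]
    - [0.6,-0.95,0.386,0,0,0,0]
    - [0.6,-0.93,0,0,0,0,0]
    - [0.6,-0.93,0,0,0,0,0]
    - [0.6,-0.93,0,0,0,0,0]
    - [0.6,-0.93,0,0,0,0,0]
    - [0.6,-0.93,0,0.3,0,0,0]
    - [0.6,-0.93,0,0.5,0,0,0]
    - [0.6,-0.93,0,0.5,0,0,0]
    - [0.6,-0.93,0,0.5,0,0,0]
    - [0.6,-0.93,0,0.4,0,0,0]

```text
t: 3.98
ee_pos: [436.4, -330.7, 111.3]
orientation: [-2.163, -2.276, 0.0]
ft_force: [-0.1, -0.0, -0.1]
width: 70.2
grasp_force: 0.0
```

```bash
python3 - <<'E'
from h import *
print(shift([433,-332,29.5]))
E
```

```text
(array([-1.2, -3.3, 81.8]), [[-0.051, 0.999, -0.001], [0.999, 0.051, 0.001], [0.001, -0.001, -1.0]])
```

>>> step_arm:
  plan:
    - [0.6,0,-0.06,0.5,0,0,0]
    - [0.6,0,0,0.5,0,0,0]
    - [0.6,0,0,0.2,0,0,0]
    - [0.6,0,0,0,0,0,0]

```text
t: 4.47
ee_pos: [433.6, -329.3, 52.2]
orientation: [-2.163, -2.277, 0.0]
ft_force: [0.2, 0.5, 0.3]
width: 70.5
grasp_force: 0.0
```

```bash
python3 - <<'E'
from h import *
print(shift([433,-332,29.5]))
E
```

```text
(array([-2.7, -0.7, 22.7]), [[-0.051, 0.999, -0.001], [0.999, 0.051, 0.001], [0.001, -0.001, -1.0]])
```

Descend, close, then lift slightly to check the grip.

>>> step_arm:
  plan:
    - [0.6,-0.054,-0.014,0.254,0,0,0]
    - [0.6,0,0,0.2,0,0,0]
    - [0.6,0,0,0,0,0,0]
    - [-1,0,0,0,0,0,0]
    - [-1,0,0,0,0,0,0]
    - [-1,0,0,0,0,0,0]
    - [-1,0,0,0,0,0,0]

```text
t: 5.35
ee_pos: [433.5, -332.4, 30.3]
orientation: [2.164, 2.277, 0.0]
ft_force: [-0.0, -0.6, 2.5]
width: 45.2
grasp_force: 30.0
```

>>> step_arm:
  plan:
    - [-1,0,0,-0.2,0,0,0]
    - [-1,0,0,-0.6,0,0,0]
    - [-1,0,0,-0.9,0,0,0]
    - [-1,0,0,-0.9,0,0,0]
    - [-1,0,0,-0.6,0,0,0]
    - [-1,0,0,0,0,0,0]

```text
t: 6.1
ee_pos: [434.4, -333.3, 192.5]
orientation: [2.16, 2.274, 0.001]
ft_force: [0.7, -1.2, -2.2]
width: 45.1
grasp_force: 30.0
```

```bash
python3 - <<'E'
from h import *
print(shift(B(0,-165,153.5)))
im=vision.get_image("top"); P=world(im)
a=np.zeros((400,640),bool); a[225:270,435:485]=1
a&=(P[...,2]>16)&(P[...,2]<34)
e,r=cv2.minEnclosingCircle(P[a][:,:2].astype(np.float32)); print(a.sum(),e,r,np.median(P[a],0))
im=vision.get_image("scene"); save(im,"s1")
E
```

```text
(array([194.6, 157.7,  38.9]), [[-0.051, 0.999, 0.004], [0.999, 0.051, -0.003], [-0.003, 0.004, -1.0]])
438 (432.53436279296875, -331.93585205078125) 31.0670108795166 [ 431.74360747 -331.61942786   24.43214052]
```

View pics/s1.png

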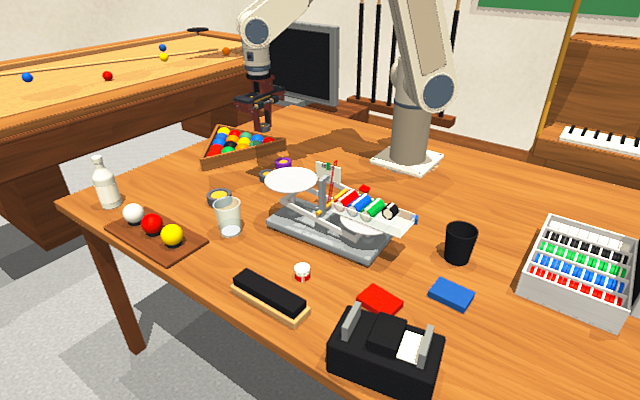

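The gripper, at (262,110), holds the small weight. The large one has stayed at (432.5,-332). Next I carry the small weight over the plate.

>>> step_arm:
  plan:
    - [-1,0.3,0.25,0,0,0,0]
    - [-1,0.6,0.5,0,0,0,0]
    - [-1,0.8,0.65,0,0,0,0]
    - [-1,0.8,0.65,0,0,0,0]
    - [-1,0.7,0.55,0,0,0,0]
    - [-1,0.5,0.4,0.2,0,0,0]
    - [-1,0.19,0.15,0.2,0,0,0]
    - [-1,0,0,0.15,0,0,0]
    - [-1,0,0,0,0,0,0]

```text
t: 7.32
ee_pos: [579.3, -130.4, 161.1]
orientation: [-2.163, -2.275, 0.003]
ft_force: [-1.0, -0.4, -1.8]
width: 45.1
grasp_force: 30.0
```

```bash
python3 - <<'E'
from h import *
print(shift(B(0,-165,151.5)),get_obs()["ft_force"])
E
```

```text
(array([-0.7,  2.8,  9.6]), [[-0.051, 0.999, -0.003], [0.999, 0.051, 0.0], [0.001, -0.003, -1.0]]) [-0.9781657  -0.3568509  -1.75219194]
```

Gentle descent in small steps, watching the force.

>>> step_arm:
  plan:
    - [-1,0,0.05,0.06,0,0,0]
    - [-1,0,0,0.05,0,0,0]
    - [-1,0,0,0.03,0,0,0]
    - [-1,0,0,0.02,0,0,0]
    - [-1,0,0,0,0,0,0]

```text
t: 7.95
ee_pos: [583.1, -130.0, 154.5]
orientation: [-2.164, -2.277, 0.0]
ft_force: [0.1, 0.1, -1.9]
width: 45.1
grasp_force: 30.0
```

>>> step_arm:
  plan:
    - [-1,0,0,0.02,0,0,0]
    - [-1,0,0,0.02,0,0,0]
    - [-1,0,0,0,0,0,0]

```text
t: 8.32
ee_pos: [583.1, -129.9, 152.4]
orientation: [-2.164, -2.277, 0.0]
ft_force: [0.3, -0.6, -0.9]
width: 45.2
grasp_force: 30.0
```

>>> step_arm:
  plan:
    - [-1,0,0,0.015,0,0,0]
    - [-1,0,0,0,0,0,0]

```text
t: 8.57
ee_pos: [583.2, -129.9, 151.9]
orientation: [2.164, 2.277, 0.0]
ft_force: [-1.5, -0.2, 0.1]
width: 45.2
grasp_force: 30.0
```

>>> step_arm:
  plan:
    - [-1,0,0,0.008,0,0,0]
    - [0.2,0,0,0,0,0,0]
    - [0.6,0,0,0,0,0,0]
    - [0.6,0,0,0,0,0,0]
    - [0.6,0,0,-0.3,0,0,0]
    - [0.6,0,0,-0.6,0,0,0]
    - [0.75,-0.4,-0.3,-0.3,0,0,0]
    - [0.75,-0.8,-0.65,0,0,0,0]
    - [0.75,-0.9,-0.73,0.3,0,0,0]
    - [0.75,-0.9,-0.73,0.6,0,0,0]
    - [0.75,-0.65,-0.54,0.8,0,0,0]
    - [0.75,-0.25,-0.2,0.8,0,0,0]
    - [0.75,0,0,0.8,0,0,0]
    - [0.75,0,0,0,0,0,0]

```text
t: 10.32
ee_pos: [435.8, -330.0, 46.1]
orientation: [-2.161, -2.273, 0.001]
ft_force: [0.0, -0.8, 1.4]
width: 77.1
grasp_force: 0.0
```

```bash
python3 - <<'E'
from h import *
print(shift([432.5,-332,6]))
im=vision.get_image("top"); P=world(im); save(im,"t2")
a=np.zeros((400,640),bool); a[140:230,340:430]=1
a&=(P[...,2]>157)&(P[...,2]<172)
e,r=cv2.minEnclosingCircle(P[a][:,:2].astype(np.float32)); print(a.sum(),e,r,np.median(P[a],0),XB@(np.r_[e,0]-O),YB@(np.r_[e,0]-O))
E
```

```text
(array([-2. , -3.2, 40.1]), [[-0.05, 0.999, -0.004], [0.999, 0.05, 0.003], [0.003, -0.004, -1.0]])
284 (582.87646484375, -129.1841583251953) 23.1107234954834 [ 582.15892599 -129.58811701  163.47964583] 0.8707212857055442 -163.25001685882572
```

>>> step_arm:
  plan:
    - [0.75,-0.04,-0.064,0.3,0,0,0]
    - [0.75,0,0,0.3,0,0,0]
    - [0.75,0,0,0.18,0,0,0]
    - [0.75,0,0,0,0,0,0]
    - [-1,0,0,0,0,0,0]
    - [-1,0,0,0,0,0,0]
    - [-1,0,0,0,0,0,0]
    - [-1,0,0,0,0,0,0]

```text
t: 11.38
ee_pos: [434.2, -333.0, 8.9]
orientation: [2.164, 2.277, -0.0]
ft_force: [-1.3, -0.4, 3.2]
width: 61.7
grasp_force: 30.0
```

>>> step_arm:
  plan:
    - [-1,0,0,-0.2,0,0,0]
    - [-1,0,0,-0.6,0,0,0]
    - [-1,0,0,-0.9,0,0,0]
    - [-1,0,0,-0.9,0,0,0]
    - [-1,0,0,-0.9,0,0,0]
    - [-1,0,0,-0.6,0,0,0]
    - [-1,0,0,0,0,0,0]

```text
t: 12.25
ee_pos: [435.2, -333.6, 215.9]
orientation: [2.161, 2.274, 0.001]
ft_force: [-0.5, -0.4, -5.5]
width: 61.7
grasp_force: 30.0
```

```bash
python3 - <<'E'
from h import *
print(shift(B(0,-97,200)))
E
```

```text
(array([262.9, 157. ,  15.6]), [[-0.051, 0.999, 0.004], [0.999, 0.051, -0.003], [-0.003, 0.004, -1.0]])
```

>>> step_arm:
  plan:
    - [-1,0.4,0.24,0,0,0,0]
    - [-1,0.7,0.42,0,0,0,0]
    - [-1,0.9,0.54,0,0,0,0]
    - [-1,0.9,0.54,0,0,0,0]
    - [-1,0.9,0.54,0,0,0,0]
    - [-1,0.75,0.44,0,0,0,0]
    - [-1,0.5,0.3,0,0,0,0]
    - [-1,0.21,0.12,0.3,0,0,0]
    - [-1,0,0,0.3,0,0,0]
    - [-1,0,0,0,0,0,0]

```text
t: 13.5
ee_pos: [575.2, -62.9, 180.8]
orientation: [-2.162, -2.274, 0.005]
ft_force: [-0.5, 0.1, -5.3]
width: 61.7
grasp_force: 30.0
```

```bash
python3 - <<'E'
from h import *
print(shift(B(0,-97,154)),get_obs()["ft_force"])
E
```

```text
(array([-0.4,  3.5, 26.8]), [[-0.05, 0.999, -0.005], [0.999, 0.05, 0.0], [0.001, -0.005, -1.0]]) [-0.51699525  0.12766107 -5.27511056]
```

>>> step_arm:
  plan:
    - [-1,0,0.05,0.15,0,0,0]
    - [-1,0,0,0.15,0,0,0]
    - [-1,0,0,0.08,0,0,0]
    - [-1,0,0,0.06,0,0,0]
    - [-1,0,0,0,0,0,0]
    - [-1,0,0,0,0,0,0]

```text
t: 14.25
ee_pos: [580.2, -62.1, 161.8]
orientation: [2.164, 2.277, 0.0]
ft_force: [0.0, -0.8, -4.7]
width: 61.0
grasp_force: 30.0
```

>>> step_arm:
  plan:
    - [-1,0,0,0.05,0,0,0]
    - [-1,0,0,0.04,0,0,0]
    - [-1,0,0,0.03,0,0,0]
    - [-1,0,0,0.02,0,0,0]
    - [-1,0,0,0,0,0,0]

```text
t: 14.88
ee_pos: [580.0, -62.1, 154.5]
orientation: [-2.164, -2.277, 0.0]
ft_force: [0.4, -0.0, -5.0]
width: 61.8
grasp_force: 30.0
```

>>> step_arm:
  plan:
    - [-1,0,0,0.015,0,0,0]
    - [-1,0,0,0.015,0,0,0]
    - [-1,0,0,0,0,0,0]

```text
t: 15.25
ee_pos: [580.1, -62.1, 153.3]
orientation: [2.164, 2.277, 0.0]
ft_force: [-0.7, 0.1, -1.7]
width: 61.4
grasp_force: 30.0
```

>>> step_arm:
  plan:
    - [-1,0,0,0.012,0,0,0]
    - [-1,0,0,0.008,0,0,0]
    - [0.5,0,0,0,0,0,0]
    - [0.75,0,0,0,0,0,0]
    - [0.75,0,0,0,0,0,0]
    - [0.75,0,0,-0.3,0,0,0]
    - [0.75,0,0,-0.7,0,0,0]
    - [0.75,0,0,-0.7,0,0,0]
    - [0.2,0,-0.5,-0.3,0,0,0]
    - [0,0,-0.9,0,0,0,0]
    - [0,0,-0.6,0,0,0,0]
    - [0,0,0,0,0,0,0]

```text
t: 16.75
ee_pos: [479.0, -67.3, 253.2]
orientation: [2.164, 2.276, 0.001]
ft_force: [-0.2, -1.1, -0.1]
width: 44.4
grasp_force: 0.0
```

```bash
cat >> h.py <<'E'
def look(n=None):
    im=vision.get_image("top"); P=world(im); hsv=cv2.cvtColor(im["pixels"],cv2.COLOR_RGB2HSV)
    if n: save(im,n)
    m=np.zeros((400,640),bool); m[140:226,330:420]=1
    m&=(hsv[...,1]<40)&(hsv[...,2]>170)&(P[...,2]>95)&(P[...,2]<160)
    print("plate z",np.median(P[m][:,2]).round(2),m.sum())
    q=(P-O); b=np.stack([q@XB,q@YB,P[...,2]],-1)
    a=(abs(b[...,0]+100)<20)&(abs(b[...,1])<100)&(b[...,2]>110)&(b[...,2]<160)&(hsv[...,1]>150)&((hsv[...,0]<8)|(hsv[...,0]>172))
    r=b[a]; print("rider b",a.sum(),r.mean(0).round(1) if len(r) else None,get_obs()["t"])
    a=(abs(b[...,0]+100)<10)&(abs(b[...,1])<115)&(b[...,2]>80)&(b[...,2]<135)&(hsv[...,1]<60)
    r=b[a]
    if len(r)>30: print("bar",len(r),np.polyfit(r[:,1],r[:,2],1).round(4))
    return im,P
E
python3 - <<'E'
from h import *
im,P=look("t3")
for k,lo,hi in(("all",157,175),):
    a=np.zeros((400,640),bool); a[130:240,330:430]=1
    a&=(P[...,2]>lo)&(P[...,2]<hi)
    n,l,s,c=cv2.connectedComponentsWithStats(a.astype(np.uint8))
    for i in range(1,n):
        if s[i,4]>20:
            e,r=cv2.minEnclosingCircle(P[l==i][:,:2].astype(np.float32)); print(s[i,4],e,r,np.median(P[l==i][:,2]))
o=get_obs(); print(o["qpos"].round(2),shift(B(-100,60,210),o))
E
```

```text
plate z 143.16 925
rider b 110 [-100.5   57.7  124.3] 16.8
bar 174 [ -0.1483 107.1782]
62 (589.2966918945312, -55.04351806640625) 28.34097671508789 168.80714586879287
83 (593.1561889648438, -137.58462524414062) 16.979625701904297 162.40101338485215
[-0.16  0.18  1.9   0.    1.06 -0.21] (array([156.2,  -2.1,  43.3]), [[-0.051, 0.999, 0.002], [0.999, 0.051, -0.0], [-0.0, 0.002, -1.0]])
```

View pics/t3.png

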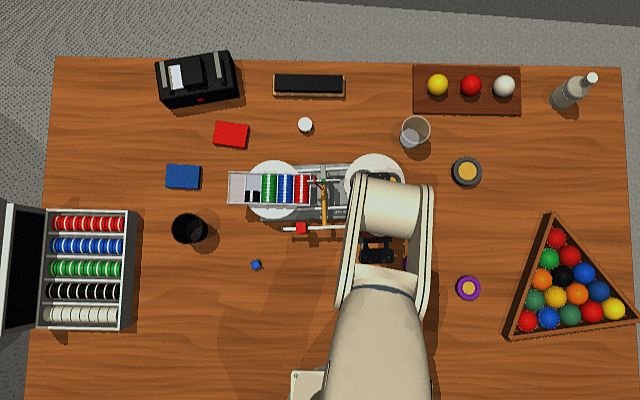

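Both weights stand on the plate. The arm hides part of the view, but their tops measure about 169 and 163 mm high. The rider is at (301,228) and the beam still rests on its +0.15 stop. Next I turn the tool 90° so the fingers can straddle the rider.

>>> step_arm:
  plan:
    - [0,0,0,0,0,0,0.935]
    - [0,0,0,0,0,0,0.935]
    - [0,0,0,0,0,0,0.935]
    - [0,0,0,0,0,0,0.935]
    - [0,0,0,0,0,0,0.935]
    - [0,0,0,0,0,0,0.935]
    - [0,0,0,0,0,0,0.935]
    - [0,0,0,0,0,0,0.935]
    - [0,0,0,0,0,0,0.935]
    - [0,0,0,0,0,0,0.935]
    - [0,0,0,0,0,0,0.935]
    - [0,0,0,0,0,0,0.935]
    - [0,0,0,0,0,0,0.935]
    - [0,0,0,0,0,0,0.935]
    - [0,0,-0.8,0,0,0,0]
    - [0,0,-0.9,0.4,0,0,0]
    - [0,0,-0.9,0.5,0,0,0]
    - [0,0,-0.5,0.4,0,0,0]
    - [0,0,0,0,0,0,0]

```text
t: 19.18
ee_pos: [472.7, 89.2, 186.1]
orientation: [3.14, 0.085, -0.003]
ft_force: [-0.2, 0.6, -0.0]
width: 44.0
grasp_force: 0.0
```

```bash
python3 - <<'E'
from h import *
print(shift(B(-100,57,112)))
im=vision.get_image("scene"); P=world(im); save(im,"s4"); hsv=cv2.cvtColor(im["pixels"],cv2.COLOR_RGB2HSV)
q=P-O; b=np.stack([q@XB,q@YB,P[...,2]],-1)
m=(np.hypot(b[...,0],b[...,1]+125)<75)&(b[...,2]>95)&(b[...,2]<160)&(hsv[...,1]<40)&(hsv[...,2]>170)
print(m.sum(),np.percentile(b[m][:,2],[10,50,90]))
E
```

```text
(array([-1.9,  3.5, 74.1]), [[0.999, 0.054, -0.002], [0.054, -0.999, -0.0], [-0.002, 0.0, -1.0]])
569 [144.71908893 146.51292716 148.04796228]
```

View pics/s4.png

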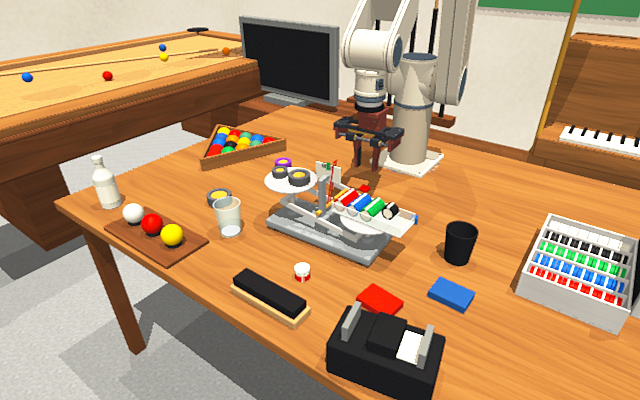

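The scene view shows the two weights flat on the plate at (280,172) and (298,177), with the gripper above the rider at (365,187). I descend now to straddle it.

>>> step_arm:
  plan:
    - [0,-0.03,0.05,0.5,0,0,0]
    - [0,0,0,0.5,0,0,0]
    - [0,0,0,0.3,0,0,0]
    - [0,0,0,0.12,0,0,0]
    - [0,0,0,0,0,0,0]

```text
t: 19.85
ee_pos: [471.4, 84.8, 116.3]
orientation: [-3.141, -0.08, -0.001]
ft_force: [0.3, 0.0, 0.5]
width: 43.9
grasp_force: 0.0
```

```bash
python3 - <<'E'
from h import *
print(shift(B(-100,57,112)), shift(B(-100,-25,121))[0])
E
```

```text
(array([-0.5, -0.8,  4.3]), [[0.999, 0.051, 0.0], [0.051, -0.999, 0.0], [0.0, -0.0, -1.0]]) [-0.5 81.2 -4.7]
```

>>> step_arm:
  plan:
    - [0,0,0.1,0.06,0,0,0]
    - [0,0,0.18,-0.02,0,0,0]
    - [0,0,0.22,-0.02,0,0,0]
    - [0,0,0.22,-0.03,0,0,0]
    - [0,0,0.22,-0.03,0,0,0]
    - [0,0,0.22,-0.03,0,0,0]
    - [0,0,0.22,-0.03,0,0,0]
    - [0,0,0.18,-0.02,0,0,0]
    - [0,0,0.08,-0.01,0,0,0]
    - [0,0,0,0,0,0,0]

```text
t: 21.1
ee_pos: [474.8, 2.7, 122.4]
orientation: [3.14, 0.08, -0.001]
ft_force: [0.1, 0.7, 1.0]
width: 43.9
grasp_force: 0.0
```

```bash
cat >> h.py <<'E'
def scene(n=None):
    im=vision.get_image("scene"); P=world(im); hsv=cv2.cvtColor(im["pixels"],cv2.COLOR_RGB2HSV)
    if n: save(im,n)
    q=P-O; b=np.stack([q@XB,q@YB,P[...,2]],-1)
    m=(np.hypot(b[...,0],b[...,1]+125)<75)&(b[...,2]>95)&(b[...,2]<156)&(hsv[...,1]<40)&(hsv[...,2]>170)
    r=b[m]; zp=np.median(r[:,2])-2.5
    a=(abs(b[...,0]+100)<25)&(abs(b[...,1])<100)&(b[...,2]>110)&(b[...,2]<160)&(hsv[...,1]>150)&((hsv[...,0]<8)|(hsv[...,0]>172))
    o=get_obs(); e=o["ee_pos"]-O
    print("t",o["t"],"plate",m.sum(),zp.round(1),"tilt~",((zp-125)/127).round(3),"rider",a.sum(),b[a].mean(0).round(1) if a.any() else 0,"tcp b",(XB@e).round(1),(YB@e).round(1),o["ee_pos"][2].round(1),"F",o["ft_force"].round(1))
E
python3 -c "
from h import *
scene()"
```

```text
t 21.15 plate 554 129.2 tilt~ 0.033 rider 47 [-93.   -4.6 139.3] tcp b -100.3 -25.7 122.4 F [-0.  -0.5  0.8]
```

Already off its stop. I back the finger off 10 mm and let the beam settle.

>>> step_arm:
  plan:
    - [0,0,-0.2,0,0,0,0]
    - [0,0,0,0,0,0,0]
    - [0,0,0,0,0,0,0]
    - [0,0,0,0,0,0,0]
    - [0,0,0,0,0,0,0]
    - [0,0,0,0,0,0,0]
    - [0,0,0,0,0,0,0]
    - [0,0,0,0,0,0,0]
    - [0,0,0,0,0,0,0]
    - [0,0,0,0,0,0,0]
    - [0,0,0,0,0,0,0]
    - [0,0,0,0,0,0,0]
    - [0,0,0,0,0,0,0]
    - [0,0,0,0,0,0,0]
    - [0,0,0,0,0,0,0]
    - [0,0,0,0,0,0,0]

```text
t: 23.15
ee_pos: [474.6, 13.1, 122.6]
orientation: [3.141, 0.08, 0.0]
ft_force: [-0.0, -0.5, -0.1]
width: 44.0
grasp_force: 0.0
```

```bash
python3 -c "
from h import *
scene()"
```

```text
t 23.2 plate 580 122.1 tilt~ -0.022 rider 53 [-95.6  -1.7 137.7] tcp b -100.0 -15.6 122.6 F [ 0.1 -0.5 -0.3]
```

>>> step_arm:
  plan:
    - [0,0,0,0,0,0,0]
    - [0,0,0,0,0,0,0]
    - [0,0,0,0,0,0,0]
    - [0,0,0,0,0,0,0]
    - [0,0,0,0,0,0,0]
    - [0,0,0,0,0,0,0]
    - [0,0,0,0,0,0,0]
    - [0,0,0,0,0,0,0]
    - [0,0,0,0,0,0,0]
    - [0,0,0,0,0,0,0]
    - [0,0,0,0,0,0,0]
    - [0,0,0,0,0,0,0]

```text
t: 24.7
ee_pos: [474.6, 13.1, 122.6]
orientation: [3.141, 0.08, 0.0]
ft_force: [-1.0, 0.6, -0.1]
width: 43.9
grasp_force: 0.0
```

```bash
python3 - <<'E'
from h import *
scene("s5"); im=cv2.imread("pics/s5.png")[140:240,250:400]; cv2.imwrite("pics/s5c.png",cv2.resize(im,None,fx=5,fy=5,interpolation=cv2.INTER_CUBIC))
E
```

```text
t 24.75 plate 565 122.2 tilt~ -0.022 rider 48 [-95.7  -3.5 136.3] tcp b -100.0 -15.6 122.6 F [ 1.   0.7 -0.4]
```

View pics/s5c.png

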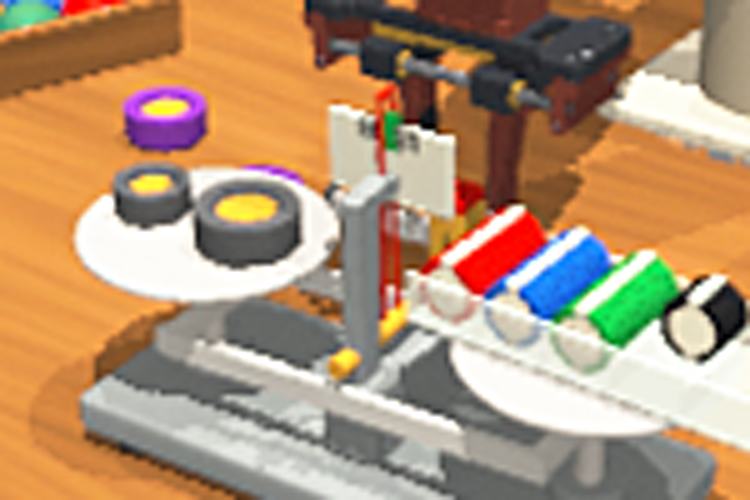

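The needle tip (385,100 in the crop) sits at the left edge of the green mark, which agrees with a tilt of about -0.022. I'll nudge the rider about 3 mm back toward the chips to centre it.

>>> step_arm:
  plan:
    - [0,0,-0.1,0,0,0,0]
    - [0,0,-0.1,0,0,0,0]
    - [0,0,-0.06,0,0,0,0]
    - [0,0,-0.03,0,0,0,0]
    - [0,0,0,0,0,0,0]
    - [0,0,0,0,0,0,0]

```text
t: 25.5
ee_pos: [473.8, 27.6, 122.6]
orientation: [-3.14, -0.08, 0.0]
ft_force: [-1.0, -0.1, -0.2]
width: 43.8
grasp_force: 0.0
```

```bash
python3 -c "
from h import *
scene()"
```

```text
t 25.55 plate 552 128.4 tilt~ 0.026 rider 68 [-93.9   2.4 137.6] tcp b -100.1 -1.1 122.5 F [ 0.  -0.4 -0.3]
```

Back to centre, then straight up and clear toward the robot while it settles.

>>> step_arm:
  plan:
    - [0,0,0.2,0,0,0,0]
    - [0,0,0,0,0,0,0]
    - [0,0,0,0,0,0,0]
    - [0,0,0,0,0,0,0]
    - [0,0,0,0,0,0,0]
    - [0,0,0,0,0,0,0]
    - [0,0,0,0,0,0,0]
    - [0,0,0,0,0,0,0]
    - [0,0,0,0,0,0,0]
    - [0,0,0,0,0,0,0]
    - [0,0,0,0,0,0,0]
    - [0,0,0,0,0,0,0]
    - [0,0,0,0,0,0,0]
    - [0,0,0,0,0,0,0]
    - [0,0,0,0,0,0,0]
    - [0,0,0,0,0,0,0]
    - [0,0,0,0,0,0,0]
    - [0,0,0,0,0,0,0]
    - [0,0,0,0,0,0,0]
    - [0,0,0,0,0,0,0]

```text
t: 28.05
ee_pos: [474.3, 17.6, 122.6]
orientation: [3.141, 0.08, 0.0]
ft_force: [-0.2, 0.0, -0.9]
width: 43.9
grasp_force: 0.0
```

```bash
python3 -c "
from h import *
scene()"
```

```text
t 28.1 plate 551 130.1 tilt~ 0.04 rider 69 [-94.3   1.2 137.1] tcp b -100.0 -11.0 122.6 F [ 0.6 -0.1  0.2]
```

>>> step_arm:
  plan:
    - [0,0,0.1,0,0,0,0]
    - [0,0,0.08,0,0,0,0]
    - [0,0,0.04,0,0,0,0]
    - [0,0,0.02,0,0,0,0]
    - [0,0,0,0,0,0,0]
    - [0,0,0,0,0,0,0]
    - [0,0,-0.2,0,0,0,0]
    - [0,0,0,0,0,0,0]
    - [0,0,0,0,0,0,0]
    - [0,0,0,-0.4,0,0,0]
    - [0,0,0,-0.6,0,0,0]
    - [0,-0.5,0,-0.4,0,0,0]
    - [0,-0.8,0,0,0,0,0]
    - [0,-0.5,0,0,0,0,0]
    - [0,0,0,0,0,0,0]
    - [0,0,0,0,0,0,0]
    - [0,0,0,0,0,0,0]
    - [0,0,0,0,0,0,0]
    - [0,0,0,0,0,0,0]
    - [0,0,0,0,0,0,0]

```text
t: 30.6
ee_pos: [384.6, 11.0, 192.5]
orientation: [-3.141, -0.08, 0.0]
ft_force: [-0.5, -0.3, 0.3]
width: 44.1
grasp_force: 0.0
```

>>> step_arm:
  plan:
    - [0,0,0,0,0,0,0]
    - [0,0,0,0,0,0,0]
    - [0,0,0,0,0,0,0]
    - [0,0,0,0,0,0,0]
    - [0,0,0,0,0,0,0]
    - [0,0,0,0,0,0,0]
    - [0,0,0,0,0,0,0]
    - [0,0,0,0,0,0,0]
    - [0,0,0,0,0,0,0]
    - [0,0,0,0,0,0,0]
    - [0,0,0,0,0,0,0]
    - [0,0,0,0,0,0,0]

```text
t: 32.1
ee_pos: [384.5, 11.0, 192.6]
orientation: [3.141, 0.08, 0.0]
ft_force: [0.4, 0.4, 0.3]
width: 43.9
grasp_force: 0.0
```

```bash
python3 - <<'E'
from h import *
scene("s6"); look("t6"); im=cv2.imread("pics/s6.png")[140:240,250:400]; cv2.imwrite("pics/s6c.png",cv2.resize(im,None,fx=5,fy=5,interpolation=cv2.INTER_CUBIC))
E
```

```text
t 32.15 plate 574 127.5 tilt~ 0.02 rider 49 [-96.6  -7.5 134.4] tcp b -190.0 -13.0 192.6 F [-1.  -0.1  0.5]
plate z 126.52 1878
rider b 110 [-101.1  -13.3  133.5] 32.2
bar 253 [-1.20000e-02  1.06954e+02]
```

View pics/s6c.png

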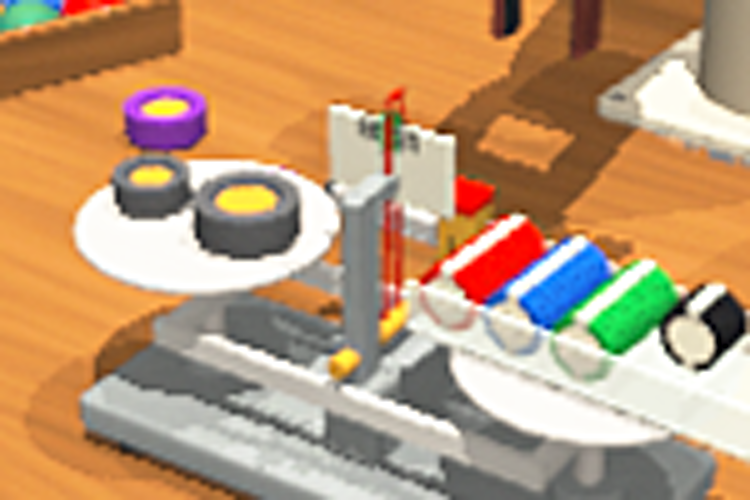

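The needle is centred on the green mark. The bar slope gives a tilt of +0.012, and the arm is clear. One more wait to confirm it is at rest.

>>> step_arm:
  plan:
    - [0,0,0,0,0,0,0]
    - [0,0,0,0,0,0,0]
    - [0,0,0,0,0,0,0]
    - [0,0,0,0,0,0,0]
    - [0,0,0,0,0,0,0]
    - [0,0,0,0,0,0,0]

```text
t: 32.95
ee_pos: [384.6, 11.0, 192.6]
orientation: [-3.141, -0.08, 0.0]
ft_force: [0.3, -0.4, 0.0]
width: 44.0
grasp_force: 0.0
```

```bash
python3 - <<'E'
from h import *
look()
print(ctrl.close_job())
E
```

```text
plate z 126.59 1875
rider b 111 [-101.   -13.2  133.1] 33.0
bar 250 [-1.40000e-02  1.07287e+02]
the job is handed in; nothing more can be done
None
```

I set both weights on the empty plate, the small one first, and moved the rider until the free beam came to rest at about +0.013 rad, inside the green band (±0.035); the job was handed in at about 33 s with the arm clear.

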